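# Clear the jammed sleeve from the feed chute

### The arm

A 7-joint arm with a two-finger parallel gripper is mounted at the origin on the work surface; the furniture and walls round the work are solid. World frame = base frame: x ahead of the robot, y to its left, z up, the work surface at z = 0. Lengths are in mm, angles in rad, forces in N, time in s.
With the tool pointing down it reaches from about 425 to 875 mm from the base axis. Payload 4.7 kg.
Tool frame: the origin (TCP) lies on the centre line of the jaws, within the pads' length; the fingertips stand 22 mm ahead of it and the grasp point (between the pads) lies 3 mm ahead of it; z points along the fingers, y is the direction in which the jaws open and shut (so a half turn about z gives the same grasp; the last joint's range is limited). The gripper opens to 87 mm and grips with 3 to 60 N. Pads are 19 mm wide; open, the fingers measure 117 mm over their backs; the gripper's body (75 mm by 190 mm) begins 51 mm behind the grasp point.
Start: joints at [-1.307, 0.321, -0.07, 1.45, 0.023, 1.371, -0.057], TCP at [160.712, 629.837, 244.587] pointing down, gripper open.
Joint ranges: [-2.86, 2.86], [-0.3, 2.09], [-1.38, 1.24], [0.06, 2.45], [-1.56, 4.7], [0.09, 2.05], [-2.69, 2.69]. Speed limits (rad/s): [2.57, 2.57, 3.14, 3.14, 3.14, 3.14, 3.14].

### API

Orientations are given as a unit quaternion [w, x, y, z].
In Python, from station import env, vision, order, nets gives the robot as it stands. The module is installed in compiled form; this text tells all that it offers.
- The arm moves only by the tool play_rows, never from a script. Its argument "plan" is a list of rows, each an object of numbers: "dx", "dy", "dz": the shift along the tool's x, y, z in m; "ax", "ay", "az": the turn, a rotation vector about the tool's x, y, z in degrees; "claw": the finger opening in m, from 0 to 0.087. A call has exactly 5 rows; each row shifts and turns the commanded pose from where the row before left it, along the tool's axes as they then stand; what a row does not reach is not made up. A row lasts 1/8 s, in which the tool goes at most 62.5 mm and 10.7 degrees, less where a joint would pass 70% of its speed; a pose out of reach is approached as far as the arm can. A call with a gripper value outside its range is refused whole. The fingers move at their own pace and stop on an object; the grip force is fixed at half the most. Time passes only in rows, so rows that do not move let the fingers close, or fill a call up. It gives the time, the measured TCP pose, the force and the opening at its end, in the units of the state.
- env.state(): the state, without advancing time (a new reading comes with each control period).
- vision.camera(name): name is "scene" or "side" or "wrist"; returns the picture (400x640x3 uint8, blue, green, red); there is no depth.
- vision.get_calibration(name): a dict with "mtx" (3x3 intrinsics, pixels), "rvec" (rotation vector, rad) and "tvec" (3), from world to camera coordinates, as OpenCV has them. Camera axes: x right, y down, z forward; pixel columns grow to the right and rows downward; lengths in mm; the calibration is good to about 2 mm. A picture is of the moment at which its call begins: read the wrist's pose just before it. get_calibration takes no time and is no camera call; for the wrist camera it gives the pose at the moment of the call.
- order.hand_in(): hands the job in, once; it reports no verdict.
Trained networks look in the newest picture that a camera, given by its name, has taken for a name from the list of things; names that differ only in an ending like _2 or _b are one class to them, and where a whole thing is asked for, a point or a joint stands for the part that bears it (a point fixed in the world has none). Each returns a list of dicts, best first, with "conf" (0 to 1); they miss things now and then, are a little off and sometimes report something else, mostly with a low value. They report only what shows in the picture. A call takes as long as a camera call. They do not tell look-alikes from the thing itself.
- nets.boxes_of(target, camera): "position" ([row, column] as shares, 0 to 1, of the picture: columns of its width, rows of its height, amid what is visible of it).
- nets.outline_of(target, camera): "pixels" (400x640 bool, what is visible of it) and "position" ([row, column] as shares, 0 to 1, of the picture: columns of its width, rows of its height, amid what is visible of it).
- nets.landmark_of(target, camera): "position" ([row, column] as shares, 0 to 1, of the picture: columns of its width, rows of its height: a listed point, or the origin of a listed thing).
The state is a dict: "clock": time; "joints": joint angles; "qvel": joint speeds; "tau": joint torques, N m; "eef_pos": TCP position; "tool_rot": TCP orientation; "ft_force": force on the tool from outside, world axes, zero at the start; "torque": the same for the moment, N m; "finger_gap": finger opening in mm.
Only numpy, scipy, OpenCV 4.12 (cv2) and the standard library are available. Lean on these libraries where they do the work, as an engineer would, in place of code of your own. Each camera call takes 0.05 s, during which the arm holds its last target.

### The job

One brass sleeve in the feed chute has turned on end and jammed under the height gate. Lift it out so that the sleeves lying behind it roll down to the end stop, and stand the removed sleeve upright in the empty grey tray.

Things in the scene. Friction and masses are not known exactly. Their poses are not given: they have to be found in the camera images.
- jammed_sleeve_center (a point): Centre of the jammed brass sleeve: cylinder 28 mm diameter, 52 mm long, about 60 g, z along its length. It stands on end on the chute's sloping floor, top leaning 10 degrees to the low end against the gate; its upper 36 mm rise above the side walls (grasp there, closing across the chute). Identical sleeves lie behind it; a spare stands on a wooden block on the bench; those are not the jam.
- rear_sleeve_center (a point): Centre of the last (uppermost) of the three sleeves lying crosswise in the chute behind the jammed one; each 28 mm diameter, 52 mm long, y along its length. With the jam gone all three roll down by gravity in about 2 s; this one then rests third from the stop, near x = -0.071, z = 0.057 in the chute's frame.
- chute: Fixed aluminium chute on a wood base. Origin on the bench, x level, pointing uphill, y across. Floor: 260 mm long, 57 mm wide inside, rises 10 degrees, 55 mm high at x=0. Walls 4 mm thick, 16 mm above the floor. End stop at x=-0.14. Gate: tongue 18 mm wide on the centre line, underside 35 and top 40 mm above the floor, tip at x=-0.05; its posts and bridge (45 mm above the floor) at x=-0.10.
- tray: Empty fixed open grey tray, 120 mm (its x) by 100 mm (its y) outside, 18 mm high, walls and floor 5 mm thick; lies left or right of the chute. Origin at the centre of its underside, z up.
There are look-alikes about, which are no part of the job. Leave any purple or turquoise look-alike of the part that bears rear_sleeve_center alone.

How it is judged (in metres and radians):
At the end, for the whole second after the job is handed in: The removed sleeve stands upright (within 10 degrees) on the floor of the tray, and the rear sleeve has rolled down the chute to within 12 mm of its place as the third of the three sleeves queued at the end stop (x of jammed_sleeve_center in the frame of tray between -0.045 and 0.045 m and y of jammed_sleeve_center in the frame of tray between -0.036 and 0.036 m and z of jammed_sleeve_center in the frame of tray between 0.021 and 0.041 m and angle between jammed_sleeve_center's own z axis and vertical below 0.17 rad and x of rear_sleeve_center in the frame of chute between -0.083 and -0.059 m and y of rear_sleeve_center in the frame of chute between -0.015 and 0.015 m and z of rear_sleeve_center in the frame of chute between 0.045 and 0.069 m); the robot touches nothing.
It also fails if it takes over 32 s, if anything falls off the work surface, if the arm or the gripper's body presses on something with over 40 N, if the wrist force passes 120 N, or if a joint passes its speed limit or range.

## Working session

There is one attempt and no reset: what is moved stays moved. The work goes in short steps, Python scripts to look and compute and a tool call to move; the robot and the scene stay as the last step left them, time stands still between calls to the robot, and variables do not carry over. Pictures are saved under pics/ and viewed, and the job is handed in when it is done.

Besides the shell and the picture viewer there is one more tool, called after "Emit:" by a JSON object that holds its "api" and its "payload", one argument or row to a line. play_rows: Moves the arm, as the interface text tells. Its arguments: {"type":"object","properties":{"plan":{"type":"array"}},"required":["plan"]}

```bash
mkdir -p pics
python3 - <<'E'
from station import env, vision, order, nets
import cv2
s=env.state(); print(s['clock'],s['eef_pos'],s['tool_rot'],s['finger_gap'])
for c in ["scene","side","wrist"]:
    cv2.imwrite(f"pics/{c}0.png",vision.camera(c))
    for t in ["jammed_sleeve_center","rear_sleeve_center","chute","tray"]:
        for r in nets.landmark_of(t,c)[:5]: print(c,t,round(r['conf'],2),round(r['position'][0]*400),round(r['position'][1]*640))
print(env.state()['clock'])
E
```

```text
0.0 [160.58464125 629.33601987 243.45361514] [-8.08811127e-05  1.24545715e-01  9.92213409e-01 -9.53739436e-04] 87.01996878908456
scene jammed_sleeve_center 0.61 217 316
scene rear_sleeve_center 0.73 190 317
scene rear_sleeve_center 0.66 202 281
scene rear_sleeve_center 0.65 204 354
scene rear_sleeve_center 0.61 218 399
scene rear_sleeve_center 0.5 172 288
scene chute 0.97 242 303
scene tray 0.93 315 285
side rear_sleeve_center 0.83 211 264
side rear_sleeve_center 0.81 224 312
side rear_sleeve_center 0.8 189 299
side rear_sleeve_center 0.75 224 228
side rear_sleeve_center 0.55 172 325
side chute 0.8 233 330
side tray 0.93 258 412
0.75
```

View pics/scene0.png

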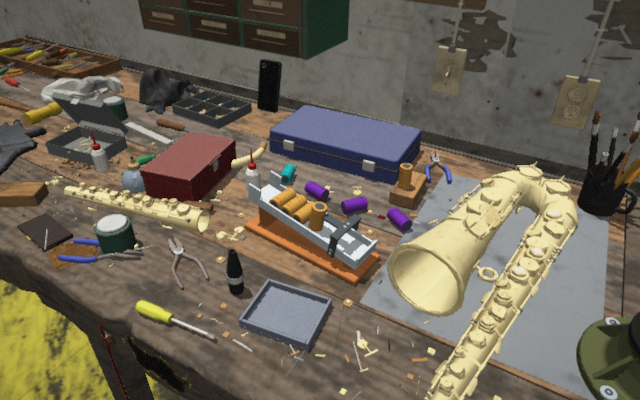

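View pics/side0.png

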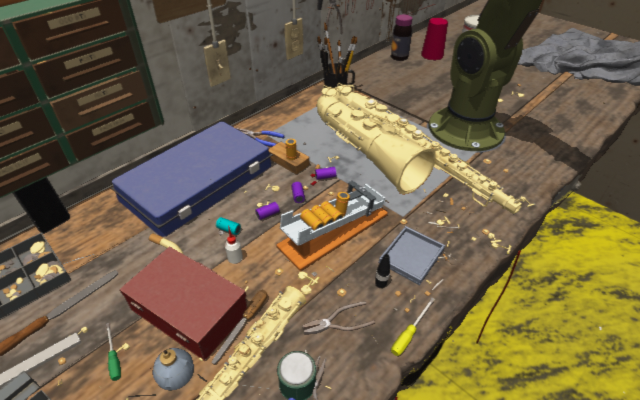

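View pics/wrist0.png

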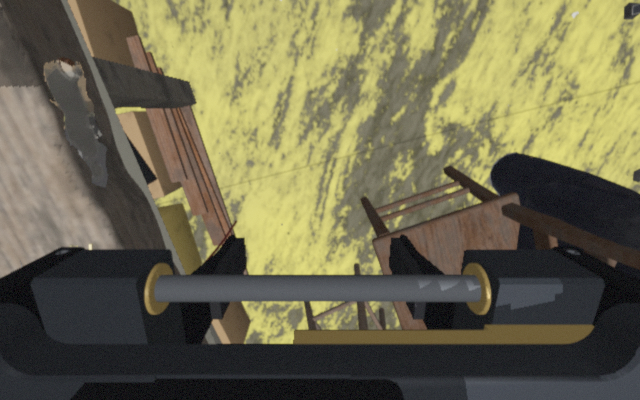

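The scene view shows three brass sleeves lying in the chute behind the standing one, at about (318,215). The tray is at (286,313), the spare stands on its wooden block at (405,178), and the purple and turquoise decoys lie loose. I'll zoom in next.

Run:
```python
import cv2
a=cv2.imread('pics/scene0.png')[150:350,220:420]; cv2.imwrite('pics/sc_z.png',cv2.resize(a,(600,600),interpolation=cv2.INTER_CUBIC)[:600])
a=cv2.imread('pics/side0.png')[170:300,260:460]; cv2.imwrite('pics/si_z.png',cv2.resize(a,(800,520),interpolation=cv2.INTER_CUBIC))
```

```text
(no output)
```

View pics/sc_z.png

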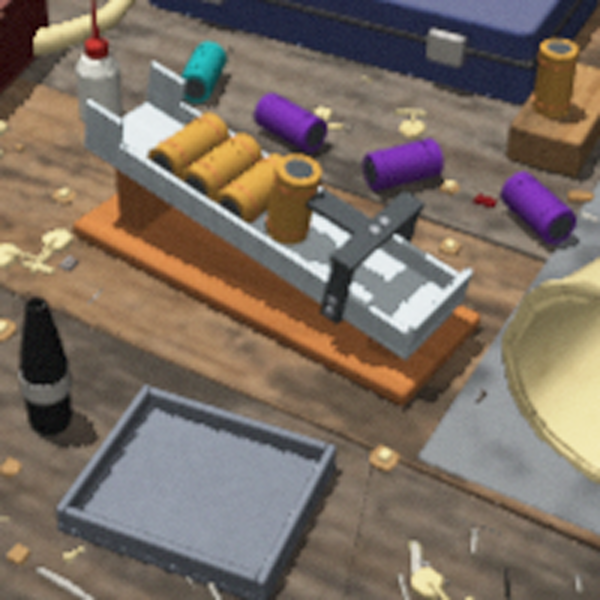

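View pics/si_z.png

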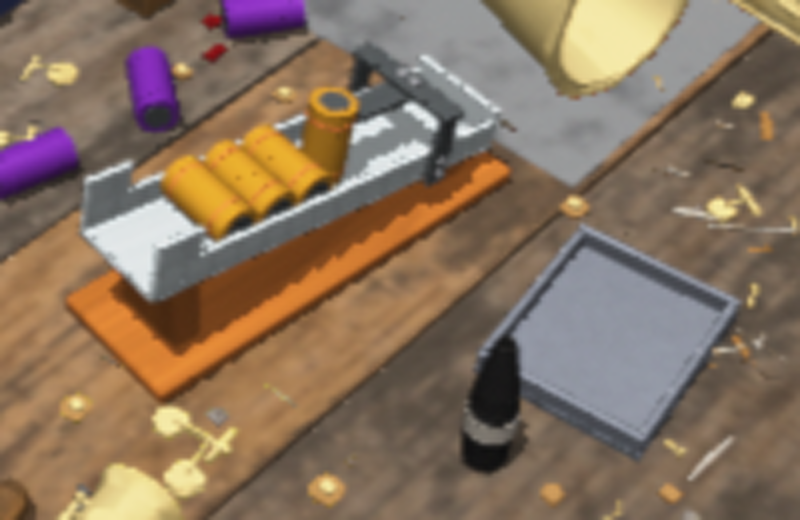

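```bash
cat > h.py <<'E'
import numpy as np, cv2
from station import env, vision, order, nets
def proj(P,c):
    k=vision.get_calibration(c); p,_=cv2.projectPoints(np.array(P,float).reshape(-1,3),np.array(k['rvec'],float),np.array(k['tvec'],float),np.array(k['mtx'],float),None); return p.reshape(-1,2)
def ray(px,c):
    k=vision.get_calibration(c); R=cv2.Rodrigues(np.array(k['rvec'],float))[0]; t=np.array(k['tvec'],float).ravel()
    d=R.T@np.linalg.inv(k['mtx'])@np.array([px[0],px[1],1.]); return -R.T@t,d/np.linalg.norm(d)
t10=np.deg2rad(10)
def chute_pt(q,s,y,h):  # floor coords -> world
    x=s*np.cos(t10)-h*np.sin(t10); z=55+s*np.sin(t10)+h*np.cos(t10)
    c,si=np.cos(q[2]),np.sin(q[2]); return np.array([q[0]+c*x-si*y,q[1]+si*x+c*y,z])
def tray_pt(q,x,y,z):
    c,si=np.cos(q[2]),np.sin(q[2]); return np.array([q[0]+c*x-si*y,q[1]+si*x+c*y,z])
S=lambda u,v:np.array([220+u/3,150+v/3])-0.3
D=lambda u,v:np.array([260+u/4,170+v/4])-0.3
E
python3 - <<'E'
from h import *
from scipy.optimize import least_squares
def tri(a,b):
    A=0;B=0
    for px,c in((a,'scene'),(b,'side')):
        o,d=ray(px,c);M=np.eye(3)-np.outer(d,d);A=A+M;B=B+M@o
    return np.linalg.solve(A,B)
pts=dict(upN=(S(88,100),D(157,240)),upF=(S(155,62),D(85,180)),loN=(S(407,335),D(498,110)),loF=(S(470,270),D(425,58)),jam=(S(300,168),D(335,102)),
 T1=(S(147,388),D(487,350)),T2=(S(334,447),D(583,228)),T3=(S(265,583),D(738,303)),T4=(S(62,515),D(643,443)))
for k,v in pts.items(): print(k,tri(*v).round(1))
# chute fit, uphill corners; side camera
sg=+1
def res(q,sg):
    r=[]
    for k,(s,y,h) in dict(upN=(130,32.5,16),upF=(130,-32.5,16)).items():
        P=chute_pt(q,s,sg*y,h)
        for c,i in(('scene',0),('side',1)): r+=list(proj(P,c)[0]-pts[k][i])
    P=chute_pt(q,q[3],0,52)
    for c,i in(('scene',0),('side',1)): r+=list(proj(P,c)[0]-pts['jam'][i])
    for k,y in(('loN',32.5),('loF',-32.5)):
        P=chute_pt(q,q[4],sg*y,q[5])
        for c,i in(('scene',0),('side',1)): r+=list(proj(P,c)[0]-pts[k][i])
    return r
j=tri(*pts['jam'])
best=None
for sg in(1,-1):
  for y0 in np.arange(0,6.3,.7):
    f=least_squares(res,[j[0],j[1],y0,-30,-140,20],args=(sg,),x_scale=[10,10,.1,10,10,10],loss='soft_l1')
    if best is None or f.cost<best[0].cost: best=(f,sg)
f,sg=best;print('chute',f.x.round(3),sg,f.cost,f.fun.round(1))
best=None
def rt(q):
    r=[]
    for k,(x,y) in dict(T1=(-60,-50),T2=(60,-50),T3=(60,50),T4=(-60,50)).items():
        x_,y_=(x,y) 
        P=tray_pt(q,x_,y_*q0,18)
        for c,i in(('scene',0),('side',1)): r+=list(proj(P,c)[0]-pts[k][i])
    return r
tc=np.mean([tri(*pts[k]) for k in('T1','T2','T3','T4')],0)
for q0 in(1,-1):
  for y0 in np.arange(0,6.3,.7):
    f=least_squares(rt,[tc[0],tc[1],y0],x_scale=[10,10,.1])
    if best is None or f.cost<best[0].cost: best=(f,q0)
f,q0=best;print('tray',f.x.round(3),q0,f.cost,f.fun.round(1))
E
```

```text
upN [710.8  16.2 110.2]
upF [704.2 -46.2 107.1]
loN [461.7  47.4  52.3]
loF [454.1 -16.8  54.1]
jam [562.    3.2 101.5]
T1 [584.  137.7  19.4]
T2 [470.8 119.5  16.6]
T3 [456.5 215.1  15.6]
T4 [571.5 231.7  12.6]Traceback (most recent call last):
  File "<stdin>", line 28, in <module>
    return func(*args, **kwargs)
    result = trf(vector_fun.fun, vector_fun.jac, x0, f0, J0, lb, ub, ftol, xtol,
                 gtol, max_nfev, x_scale, loss_function, tr_solver,
                 tr_options.copy(), verbose, callback=callback_wrapped)
    return trf_no_bounds(
        fun, jac, x0, f0, J0, ftol, xtol, gtol, max_nfev, x_scale,
        loss_function, tr_solver, tr_options, verbose, callback=callback)
    J = jac(x)
    self._update_jac()
    ~~~~~~~~~~~~~~~~^^
    self.J = self.jac_wrapped(xp_copy(self.x), f0=self.f)
             ~~~~~~~~~~~~~~~~^^^^^^^^^^^^^^^^^^^^^^^^^^^^
    J, dct = approx_derivative(
             ~~~~~~~~~~~~~~~~~^
        self.fun,
        ^^^^^^^^^
    ...<2 lines>...
        **self.finite_diff_options,
        ^^^^^^^^^^^^^^^^^^^^^^^^^^^
    )
    ^
    J, _nfev 
[... 267 characters left out ...]
^^^
    df = [f_eval - f0 for f_eval in f_evals]
                                    ^^^^^^^
    f = np.atleast_1d(self.fun(x, *self.args, **self.kwargs))
                      ~~~~~~~~^^^^^^^^^^^^^^^^^^^^^^^^^^^^^^
    return np.atleast_1d(self.fun(x))
                         ~~~~~~~~^^^
    return self.f(x, *self.args, **self.kwargs)
           ~~~~~~^^^^^^^^^^^^^^^^^^^^^^^^^^^^^^
  File "<stdin>", line 17, in res
  File "h.py", line 4, in proj
    k=vision.get_calibration(c); p,_=cv2.projectPoints(np.array(P,float).reshape(-1,3),np.array(k['rvec'],float),np.array(k['tvec'],float),np.array(k['mtx'],float),None); return p.reshape(-1,2)
ValueError: time passes only in moves, steps and waits
```

```bash
python3 - <<'E'
from station import vision
import pickle
pickle.dump({c:vision.get_calibration(c) for c in('scene','side')},open('cal.pkl','wb'))
E
sed -i "s/k=vision.get_calibration(c)/k=cal(c)/; 2a import pickle\nC=pickle.load(open('cal.pkl','rb'))\ndef cal(c): return C[c] if c in C else vision.get_calibration(c)" h.py
cat > fit.py <<'E'
from h import *
from scipy.optimize import least_squares
pts=dict(upN=(S(88,100),D(157,240)),upF=(S(155,62),D(85,180)),loN=(S(407,335),D(498,110)),loF=(S(470,270),D(425,58)),jam=(S(300,168),D(335,102)),
 T1=(S(147,388),D(487,350)),T2=(S(334,447),D(583,228)),T3=(S(265,583),D(738,303)),T4=(S(62,515),D(643,443)))
def res(q,sg=1):
    r=[]
    def add(P,k):
        for c,i in(('scene',0),('side',1)): r.extend(proj(P,c)[0]-pts[k][i])
    add(chute_pt(q,130,32.5,16),'upN');add(chute_pt(q,130,-32.5,16),'upF')
    add(chute_pt(q,q[3],0,52),'jam')
    add(chute_pt(q,q[4],32.5,q[5]),'loN');add(chute_pt(q,q[4],-32.5,q[5]),'loF')
    return r
f=least_squares(res,[590,0,-.125,-30,-140,20],x_scale=[10,10,.1,10,10,10],loss='soft_l1')
q=f.x;print('chute',q.round(3),f.cost,f.fun.round(1))
print('jam top',chute_pt(q,q[3],0,52),'jam ctr',chute_pt(q,q[3],0,26))
def rt(q):
    r=[]
    for k,(x,y) in dict(T1=(60,-50),T2=(-60,-50),T3=(-60,50),T4=(60,50)).items():
        for c,i in(('scene',0),('side',1)): r.extend(proj(tray_pt(q,x,y,18),c)[0]-pts[k][i])
    return r
f=least_squares(rt,[520,175,.15],x_scale=[10,10,.1]);print('tray',f.x.round(3),f.cost,f.fun.round(1))
for nm in('scene','side'):
    im=cv2.imread(f'pics/{nm}0.png');k=3
    L=[[chute_pt(q,a,y,h) for a in(-130,130)] for y in(-28.5,28.5) for h in(0,16)]
    L+=[[tray_pt(f.x,a,b,18),tray_pt(f.x,c,d,18)] for a,b,c,d in((60,50,-60,50),(-60,50,-60,-50),(-60,-50,60,-50),(60,-50,60,50))]
    for h in(0,52):
        c=[chute_pt(q,q[3]+14*np.cos(t),14*np.sin(t),h) for t in np.linspace(0,6.3,20)]
        L+=list(zip(c[:-1],c[1:]))
    o=np.array([220,150] if nm=='scene' else [260,170]); im=cv2.resize(im[o[1]:o[1]+180,o[0]:o[0]+200],None,fx=k,fy=k,interpolation=cv2.INTER_CUBIC)
    for a,b in L:
        p=((proj([a,b],nm)-o+.5)*k).astype(int); cv2.line(im,tuple(map(int,p[0])),tuple(map(int,p[1])),(0,0,255),1)
    cv2.imwrite(f'pics/fit_{nm}.png',im)
E
python3 fit.py
```

```text
chute [ 5.84355e+02 -6.18000e-01 -1.33000e-01 -1.44470e+01 -1.25520e+02
  2.10460e+01] 22.226100823583092 [ 0.6  6.2 -0.6  6.5  1.   5.3 -0.8  3.6  0.2 -0.6 -0.2 -1.5  0.3 -1.9
  0.6  1.  -0.4  0.8  0.1 -0.3]
jam top [561.30302965   2.45973293 103.70139289] jam ctr [565.77817739   1.86228258  78.09639132]
tray [5.20602e+02 1.76174e+02 1.47000e-01] 11.563103730660522 [-1.1 -0.5 -2.   0.3  1.2 -0.  -0.2 -1.7  0.4  1.2  1.2 -1.4 -2.3 -1.
  1.  -0.8]
```

```bash
sed -i "s/chute_pt(q,130,32.5,16),'upN'/chute_pt(q,130,32.5,q[6]),'upN'/; s/chute_pt(q,130,-32.5,16),'upF'/chute_pt(q,130,-32.5,q[6]),'upF'/; s/-140,20\],x_scale=\[10,10,.1,10,10,10\]/-140,20,30],x_scale=[10,10,.1,10,10,10,10]/" fit.py; python3 fit.py
```

```text
chute [ 5.86088e+02  1.23000e-01 -1.23000e-01 -1.60210e+01 -1.27155e+02
  2.10910e+01  3.14070e+01] 4.579320969492213 [-0.3  0.3  0.3  1.8  0.2 -0.5 -0.3 -1.  -0.1 -0.3  0.  -1.2  0.6 -1.8
  0.6  0.9 -0.5  0.8 -0.1 -0.2]
jam top [561.46644337   3.15507488 103.42800374] jam ctr [565.94744125   2.60321244  77.82300216]
tray [5.20602e+02 1.76174e+02 1.47000e-01] 11.563103730660522 [-1.1 -0.5 -2.   0.3  1.2 -0.  -0.2 -1.7  0.4  1.2  1.2 -1.4 -2.3 -1.
  1.  -0.8]
```

View pics/fit_scene.png

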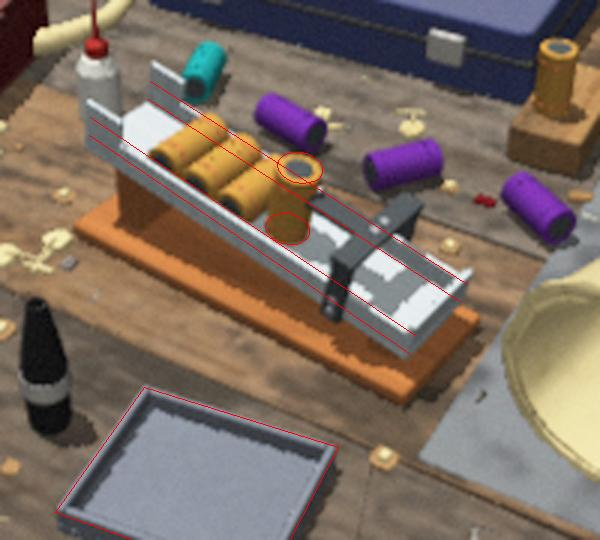

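View pics/fit_side.png

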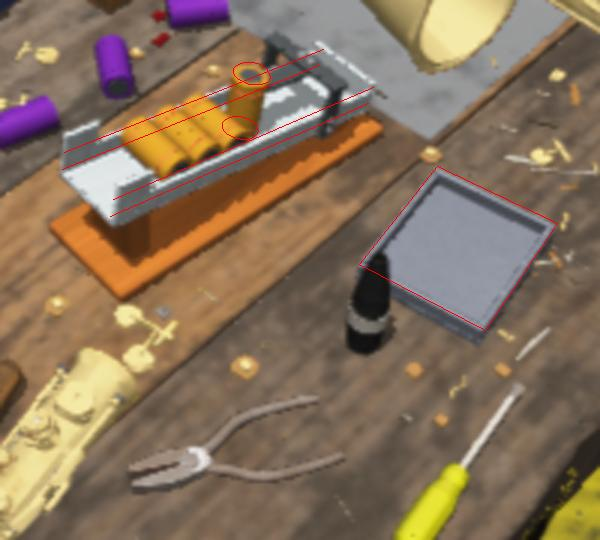

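```bash
sed -i "s/chute_pt(q,130,32.5,q\[6\])/chute_pt(q,q[3],32.5,q[6])/; s/chute_pt(q,130,-32.5,q\[6\])/chute_pt(q,q[3],-32.5,q[6])/; s/chute_pt(q,q\[3\],0,52),'jam'/chute_pt(q,-30,0,52),'jam'/; s/\[590,0,-.125,-30/[590,0,-.125,120/; s/q\[3\]+14/-30+14/;s/chute_pt(q,q\[3\],0/chute_pt(q,-30,0/g" fit.py; python3 fit.py
```

```text
chute [ 6.00191e+02 -1.97600e+00 -1.22000e-01  1.15858e+02 -1.41224e+02
  2.32480e+01  3.37640e+01] 4.237400712623382 [-0.2  0.3  0.3  1.7  0.3 -0.5 -0.3 -1.1 -0.2  0.6 -0.3 -0.4  0.7 -1.8
  0.5  0.9 -0.4  0.8 -0.2 -0.2]
jam top [561.9023093    2.70520199 101.00055783] jam ctr [566.3837955    2.15731913  75.39555625]
tray [5.20602e+02 1.76174e+02 1.47000e-01] 11.563103730660522 [-1.1 -0.5 -2.   0.3  1.2 -0.  -0.2 -1.7  0.4  1.2  1.2 -1.4 -2.3 -1.
  1.  -0.8]
```

View pics/fit_scene.png

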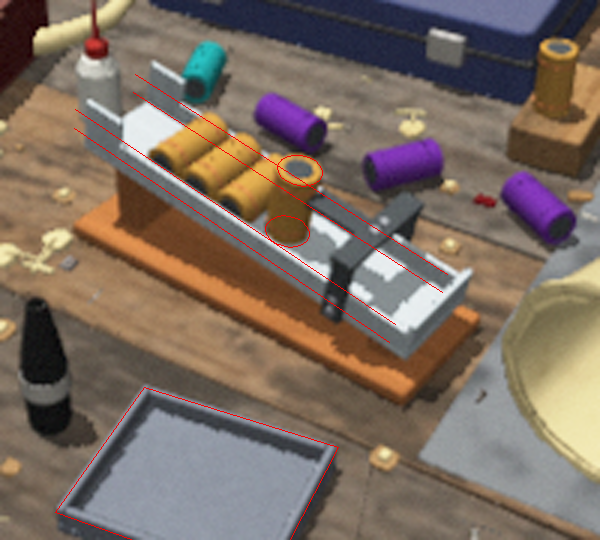

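View pics/fit_side.png

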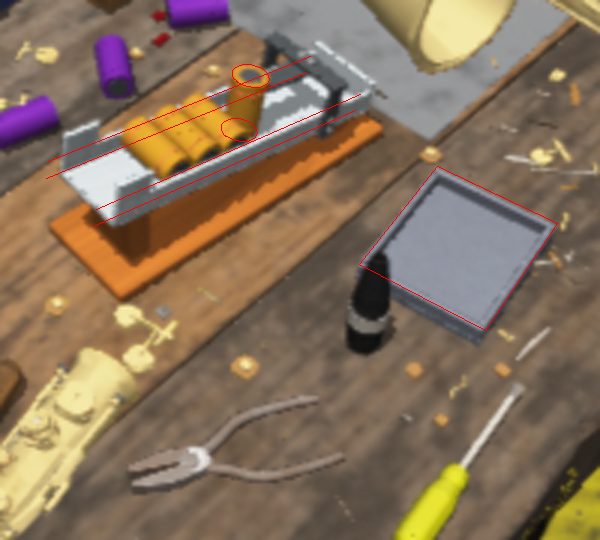

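```bash
cat > plan.py <<'E'
from h import *
from scipy.spatial.transform import Rotation as R
Q=[600.2,-1.98,-.122]; TR=[520.6,176.2,.147]
def chuteR():
    u=chute_pt(Q,1,0,0)-chute_pt(Q,0,0,0);n=chute_pt(Q,0,0,1)-chute_pt(Q,0,0,0);y=np.cross(n,u);return R.from_matrix(np.c_[-u,y,-n])
def cur():
    s=env.state();w=s['tool_rot'];return np.array(s['eef_pos']),R.from_quat([w[1],w[2],w[3],w[0]])
def pl(p0,r0,wps,claw,vmax=58,amax=9):
    rows=[];p,r=np.array(p0),r0
    for tp,tr in wps:
        n=int(max(1,np.ceil(np.linalg.norm(tp-p)/vmax),np.ceil(np.degrees((r.inv()*tr).magnitude())/amax)))
        for i in range(n):
            k=n-i
            d=r.inv().apply((tp-p)/k);a=np.degrees(((r.inv()*tr).as_rotvec())/k)
            d=np.round(d,1);a=np.round(a,1)
            rows.append((*(d/1000).round(4),*a));p=p+r.apply(d);r=r*R.from_rotvec(np.radians(a))
    for i,w in enumerate(rows):
        if i%5==0:print()
        print('{"dx":%g,"dy":%g,"dz":%g,"ax":%g,"ay":%g,"az":%g,"claw":%g},'%(*w,claw))
    print(len(rows),p,'rot err',np.degrees((r.inv()*wps[-1][1]).magnitude()))
E
python3 - <<'E'
from plan import *
p,r=cur();print(p)
pl(p,r,[(chute_pt(Q,-30,0,120),chuteR())],.087,vmax=50)
E
```

```text
[160.71214849 629.8398694  244.60540158]

{"dx":-0.0355,"dy":-0.034,"dz":0.0051,"ax":-0,"ay":-0.7,"az":-0.5,"claw":0.087},
{"dx":-0.0351,"dy":-0.0343,"dz":0.0055,"ax":-0,"ay":-0.7,"az":-0.5,"claw":0.087},
{"dx":-0.0347,"dy":-0.0346,"dz":0.006,"ax":-0,"ay":-0.7,"az":-0.5,"claw":0.087},
{"dx":-0.0344,"dy":-0.0349,"dz":0.0064,"ax":-0.1,"ay":-0.7,"az":-0.5,"claw":0.087},
{"dx":-0.034,"dy":-0.0352,"dz":0.0067,"ax":-0,"ay":-0.7,"az":-0.5,"claw":0.087},

{"dx":-0.0336,"dy":-0.0355,"dz":0.0072,"ax":-0.1,"ay":-0.6,"az":-0.5,"claw":0.087},
{"dx":-0.0332,"dy":-0.0358,"dz":0.0074,"ax":-0,"ay":-0.7,"az":-0.5,"claw":0.087},
{"dx":-0.0328,"dy":-0.0361,"dz":0.0079,"ax":-0.1,"ay":-0.6,"az":-0.5,"claw":0.087},
{"dx":-0.0324,"dy":-0.0364,"dz":0.0081,"ax":-0,"ay":-0.7,"az":-0.5,"claw":0.087},
{"dx":-0.0319,"dy":-0.0367,"dz":0.0085,"ax":-0.1,"ay":-0.6,"az":-0.5,"claw":0.087},

{"dx":-0.0315,"dy":-0.037,"dz":0.0088,"ax":-0,"ay":-0.7,"az":-0.5,"claw":0.087},
{"dx":-0.0311,"dy":-0.0373,"dz":0.0092,"ax":-0.1,"ay":-0.6,"az":-0.4,"claw":0.087},
{"dx":-0.0307,"dy":-0.0375,"dz":0.0094,"ax":-0,"ay":-0.7,"az":-0.5,"claw":0.087},
{"dx":-0.0303,"dy":-0.0378,"dz":0.0098,"ax":-0.1,"ay":-0.6,"az":-0.4,"claw":0.087},
{"dx":-0.03,"dy":-0.038,"dz":0.0101,"ax":-0,"ay":-0.7,"az":-0.5,"claw":0.087},
15 [550.21726332   4.13592614 167.92688543] rot err 0.03284344455584816
```

Emit:
{"api": "play_rows", "payload": {
  "plan": [
    {"dx": -0.0355, "dy": -0.034, "dz": 0, "ax": 0, "ay": -0.7, "az": -0.5, "claw": 0.087},
    {"dx": -0.035, "dy": -0.034, "dz": 0, "ax": 0, "ay": -0.7, "az": -0.5, "claw": 0.087},
    {"dx": -0.035, "dy": -0.0345, "dz": 0, "ax": 0, "ay": -0.7, "az": -0.5, "claw": 0.087},
    {"dx": -0.0345, "dy": -0.035, "dz": 0, "ax": 0, "ay": -0.7, "az": -0.5, "claw": 0.087},
    {"dx": -0.034, "dy": -0.035, "dz": 0, "ax": 0, "ay": -0.7, "az": -0.5, "claw": 0.087}
  ]
}}

```text
clock: 1.38
eef_pos: [291.1, 420.5, 249.1]
tool_rot: [0.031, 0.103, 0.994, -0.004]
ft_force: [1.2, 1.2, -0.4]
finger_gap: 87.1
```

Emit:
{"api": "play_rows", "payload": {
  "plan": [
    {"dx": -0.0335, "dy": -0.0355, "dz": 0, "ax": 0, "ay": -0.7, "az": -0.5, "claw": 0.087},
    {"dx": -0.033, "dy": -0.036, "dz": 0, "ax": 0, "ay": -0.7, "az": -0.5, "claw": 0.087},
    {"dx": -0.033, "dy": -0.036, "dz": 0, "ax": 0, "ay": -0.7, "az": -0.5, "claw": 0.087},
    {"dx": -0.0325, "dy": -0.0365, "dz": 0, "ax": 0, "ay": -0.7, "az": -0.5, "claw": 0.087},
    {"dx": -0.032, "dy": -0.0365, "dz": 0, "ax": 0, "ay": -0.7, "az": -0.5, "claw": 0.087}
  ]
}}

```text
clock: 2.0
eef_pos: [417.6, 212.5, 263.7]
tool_rot: [0.061, 0.081, 0.995, -0.007]
ft_force: [0.3, 1.1, 0.5]
finger_gap: 86.9
```

Run:
```python
from plan import *
p,r=cur();print(p,env.state()['clock'],env.state()['joints'])
pl(p,r,[(chute_pt(Q,-30,0,120),chuteR())],.087,vmax=50)
```

```text
[417.57267745 212.5067365  263.69594112] 2.0 [-0.89924234 -0.16241698  0.27545391  1.92939015  0.13977501  1.28723822
  0.74953411]

{"dx":-0.0252,"dy":-0.0306,"dz":0.0193,"ax":-0.1,"ay":-0.5,"az":-0.4,"claw":0.087},
{"dx":-0.0249,"dy":-0.0308,"dz":0.0195,"ax":-0.1,"ay":-0.5,"az":-0.4,"claw":0.087},
{"dx":-0.0245,"dy":-0.0311,"dz":0.0197,"ax":-0.1,"ay":-0.5,"az":-0.4,"claw":0.087},
{"dx":-0.0241,"dy":-0.0312,"dz":0.0198,"ax":-0.1,"ay":-0.5,"az":-0.4,"claw":0.087},
{"dx":-0.0237,"dy":-0.0315,"dz":0.02,"ax":-0.1,"ay":-0.5,"az":-0.3,"claw":0.087},

{"dx":-0.0233,"dy":-0.0316,"dz":0.0201,"ax":-0.1,"ay":-0.5,"az":-0.4,"claw":0.087},
6 [550.15822512   4.13043998 167.96485535] rot err 0.059079153181127456
```

Emit:
{"api": "play_rows", "payload": {
  "plan": [
    {"dx": -0.03, "dy": -0.037, "dz": 0.021, "ax": -0.1, "ay": -0.6, "az": -0.4, "claw": 0.087},
    {"dx": -0.03, "dy": -0.037, "dz": 0.022, "ax": -0.1, "ay": -0.6, "az": -0.5, "claw": 0.087},
    {"dx": -0.029, "dy": -0.037, "dz": 0.024, "ax": -0.1, "ay": -0.6, "az": -0.5, "claw": 0.087},
    {"dx": -0.029, "dy": -0.037, "dz": 0.024, "ax": -0.1, "ay": -0.6, "az": -0.5, "claw": 0.087},
    {"dx": -0.028, "dy": -0.037, "dz": 0.024, "ax": -0.1, "ay": -0.6, "az": -0.5, "claw": 0.087}
  ]
}}

```text
clock: 2.62
eef_pos: [549.9, 5.9, 170.9]
tool_rot: [0.088, 0.059, 0.994, -0.006]
ft_force: [0.2, 0.6, -0.4]
finger_gap: 87.0
```

Run:
```python
from plan import *
vision.camera('wrist')
p,r=cur();k=vision.get_calibration('wrist');im=vision.camera('wrist');print(p,env.state()['clock'])
for h in(0,52):
    P=[chute_pt(Q,-30+14*np.cos(t),14*np.sin(t),h) for t in np.linspace(0,6.3,30)]
    x=cv2.projectPoints(np.array(P),k['rvec'],k['tvec'],k['mtx'],None)[0].reshape(-1,2)
    cv2.polylines(im,[x.astype(np.int32)],True,(0,0,255),1)
for y in(-28.5,28.5):
    x=cv2.projectPoints(np.array([chute_pt(Q,a,y,16) for a in(-130,110)]),k['rvec'],k['tvec'],k['mtx'],None)[0].reshape(-1,2)
    cv2.polylines(im,[x.astype(np.int32)],False,(255,0,255),1)
cv2.imwrite('pics/w1.png',im)
pl(p,r,[(chute_pt(Q,-30,0,120),chuteR())],.087,vmax=50)
```

```text
[550.85834174  -1.60402385 168.96535577] 2.725

{"dx":0.0015,"dy":0.0056,"dz":0.0007,"ax":-0.5,"ay":0.1,"az":-0.2,"claw":0.087},
1 [550.21973677   4.11460843 167.97065553] rot err 0.04236093153919637
```

View pics/w1.png

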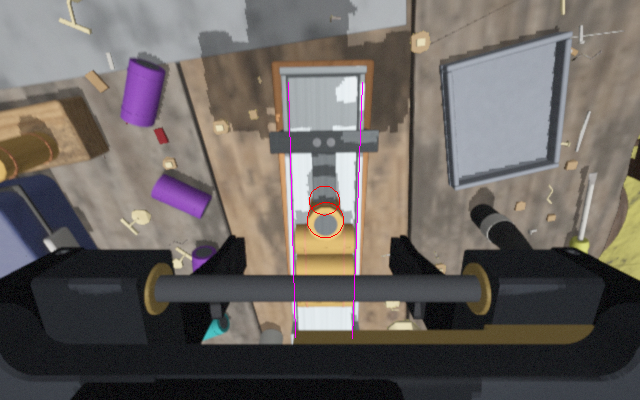

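The projected top circle lies on the sleeve's top rim at (325,220), so the pose is good and I can descend.

Emit:
{"api": "play_rows", "payload": {
  "plan": [
    {"dx": 0.0015, "dy": 0.0056, "dz": 0.008, "ax": -0.5, "ay": 0.1, "az": -0.2, "claw": 0.087},
    {"dx": 0, "dy": 0, "dz": 0.02, "claw": 0.087},
    {"dx": 0, "dy": 0, "dz": 0.022, "claw": 0.087},
    {"dx": 0, "dy": 0, "dz": 0.018, "claw": 0.087},
    {"dx": 0, "dy": 0, "dz": 0.008, "claw": 0.087}
  ]
}}

```text
schema error: expected keys dx, dy, dz, ax, ay, az, claw
```

Run:
```python
from plan import *
cv2.imwrite('pics/s2.png',vision.camera('side')[150:270,240:440].repeat(4,0).repeat(4,1));cv2.imwrite('pics/w2.png',vision.camera('wrist'))
p,r=cur();print(p,env.state()['clock'],env.state()['ft_force'])
pl(p,r,[(chute_pt(Q,-30,0,44),chuteR())],.087,vmax=50)
```

```text
[548.86158524   6.3684981  170.66766517] 2.825 [-0.98720664 -0.4441549  -0.51268468]

{"dx":-0.0006,"dy":-0.0009,"dz":0.0395,"ax":-0.1,"ay":-0,"az":0,"claw":0.087},
{"dx":-0.0006,"dy":-0.001,"dz":0.0394,"ax":-0.1,"ay":-0.1,"az":0,"claw":0.087},
2 [563.28339028   2.5057665   93.1605029 ] rot err 0.03608523631550776
```

View pics/s2.png

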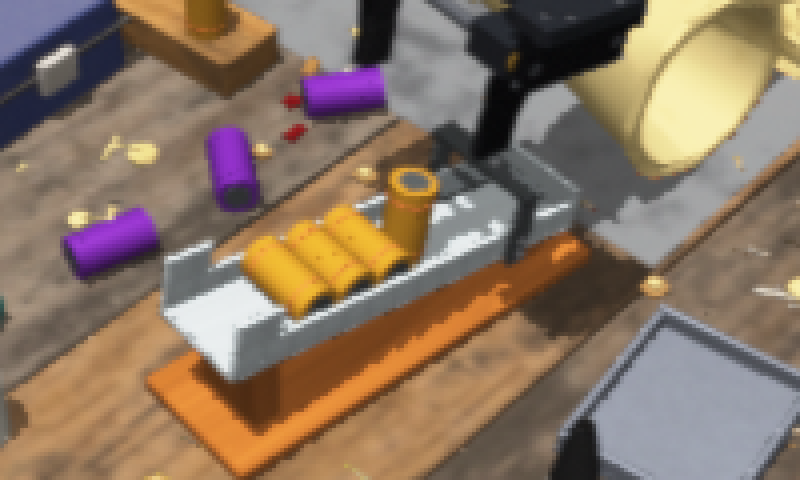

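View pics/w2.png

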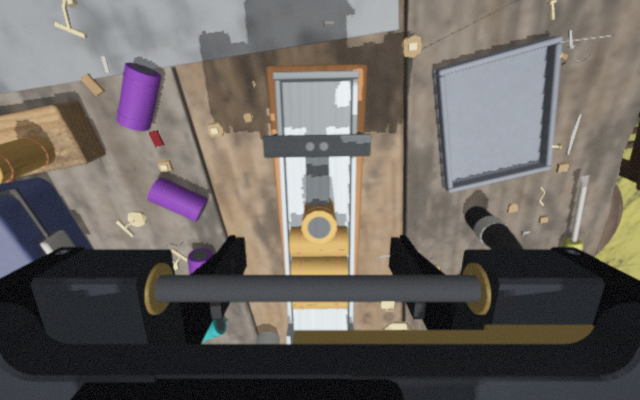

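Emit:
{"api": "play_rows", "payload": {
  "plan": [
    {"dx": 0, "dy": 0, "dz": 0.012, "ax": 0, "ay": 0, "az": 0, "claw": 0.087},
    {"dx": 0, "dy": 0, "dz": 0.018, "ax": 0, "ay": 0, "az": 0, "claw": 0.087},
    {"dx": 0, "dy": 0, "dz": 0.012, "ax": 0, "ay": 0, "az": 0, "claw": 0.087},
    {"dx": 0, "dy": 0, "dz": 0.006, "ax": 0, "ay": 0, "az": 0, "claw": 0.087},
    {"dx": 0, "dy": 0, "dz": 0, "ax": 0, "ay": 0, "az": 0, "claw": 0.087}
  ]
}}

```text
clock: 3.45
eef_pos: [557.1, 6.3, 123.4]
tool_rot: [0.086, 0.059, 0.994, -0.007]
ft_force: [0.1, 0.5, 0.9]
finger_gap: 86.7
```

Run:
```python
from plan import *
cv2.imwrite('pics/s3.png',vision.camera('side')[150:270,240:440].repeat(4,0).repeat(4,1))
for i in range(1):
    p,r=cur();print(p,env.state()['clock'],env.state()['ft_force'])
pl(p,r,[(chute_pt(Q,-30,0,44),chuteR())],.087,vmax=50)
cv2.imwrite('pics/w3.png',vision.camera('wrist'))
```

```text
[557.44085437   6.1620292  123.86916812] 3.5 [-0.79189108  0.25451876 -0.28920888]

{"dx":-0.0008,"dy":-0.0028,"dz":0.0314,"ax":-0.1,"ay":-0,"az":0.1,"claw":0.087},
1 [563.28953949   2.55233801  93.09250469] rot err 0.060298689892456604
```

View pics/s3.png

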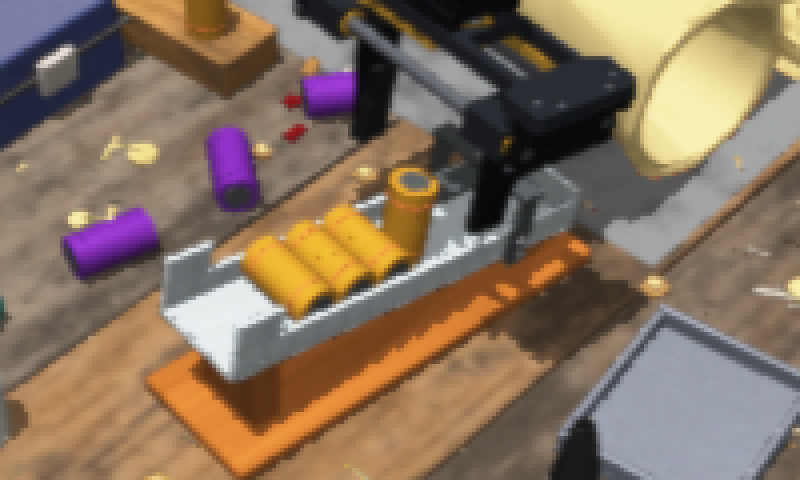

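View pics/w3.png

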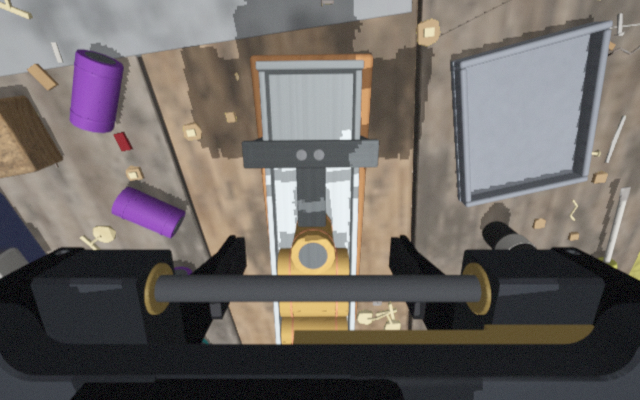

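Emit:
{"api": "play_rows", "payload": {
  "plan": [
    {"dx": -0.0005, "dy": -0.0028, "dz": 0.01, "ax": 0, "ay": 0, "az": 0, "claw": 0.087},
    {"dx": 0, "dy": 0, "dz": 0.014, "ax": 0, "ay": 0, "az": 0, "claw": 0.087},
    {"dx": 0, "dy": 0, "dz": 0.007, "ax": 0, "ay": 0, "az": 0, "claw": 0.087},
    {"dx": 0, "dy": 0, "dz": 0, "ax": 0, "ay": 0, "az": 0, "claw": 0.06},
    {"dx": 0, "dy": 0, "dz": 0, "ax": 0, "ay": 0, "az": 0, "claw": 0.04}
  ]
}}

```text
clock: 4.18
eef_pos: [562.9, 2.4, 93.3]
tool_rot: [0.087, 0.06, 0.994, -0.007]
ft_force: [0.6, -0.6, 0.0]
finger_gap: 74.2
```

Run:
```python
from plan import *
cv2.imwrite('pics/s4.png',vision.camera('side')[150:270,240:440].repeat(4,0).repeat(4,1))
p,r=cur();s=env.state();print(p,s['clock'],s['ft_force'],s['finger_gap'])
pl(p,r,[(chute_pt(Q,-30,0,44),chuteR())],.04,vmax=50)
```

```text
[563.05635037   2.42816999  93.53179113] 4.225 [-0.05812728 -0.01371726 -0.27262336] 70.54486008193305

{"dx":-0.0001,"dy":0.0001,"dz":0.0004,"ax":-0.1,"ay":0,"az":0.1,"claw":0.04},
1 [563.23501294   2.50632277  93.15499964] rot err 0.053290680702666716
```

View pics/s4.png

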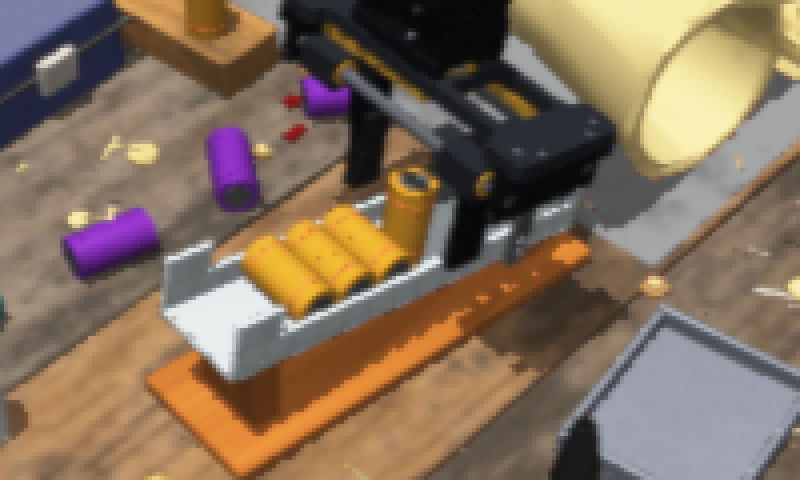

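Run:
```python
from plan import *
p,r=cur();print(env.state()['finger_gap'])
im=cv2.imread('pics/s4.png')
def d(P,col):
    x=(proj(P,'side')-[240,150]+.5)*4
    cv2.polylines(im,[x.astype(np.int32)],True,col,1)
for sy in(35,-35):
    d([p+r.apply([a,sy,b]) for a,b in((-9.5,22),(9.5,22),(9.5,-16),(-9.5,-16))],(0,0,255))
for h in(0,52): d([chute_pt(Q,-30+14*np.cos(t),14*np.sin(t),h) for t in np.linspace(0,6.3,30)],(0,255,0))
d([chute_pt(Q,-30,0,0),chute_pt(Q,-30,0,52)],(0,255,0))
cv2.imwrite('pics/s4b.png',im)
```

```text
70.54486008193305
```

View pics/s4b.png

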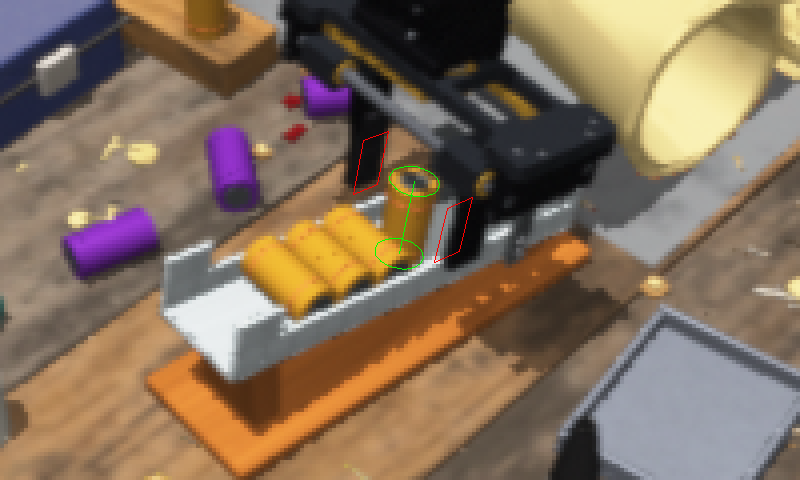

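The projected pads fit the visible fingers within the finger thickness, and the sleeve overlay fits too. I'll close the jaws.

Emit:
{"api": "play_rows", "payload": {
  "plan": [
    {"dx": 0, "dy": 0, "dz": 0, "ax": 0, "ay": 0, "az": 0, "claw": 0.02},
    {"dx": 0, "dy": 0, "dz": 0, "ax": 0, "ay": 0, "az": 0, "claw": 0.02},
    {"dx": 0, "dy": 0, "dz": 0, "ax": 0, "ay": 0, "az": 0, "claw": 0.02},
    {"dx": 0, "dy": 0, "dz": 0, "ax": 0, "ay": 0, "az": 0, "claw": 0.02},
    {"dx": 0, "dy": 0, "dz": 0, "ax": 0, "ay": 0, "az": 0, "claw": 0.02}
  ]
}}

```text
clock: 4.85
eef_pos: [562.8, 2.5, 93.3]
tool_rot: [0.087, 0.06, 0.994, -0.007]
ft_force: [-0.5, -0.2, 0.9]
finger_gap: 27.2
```

Emit:
{"api": "play_rows", "payload": {
  "plan": [
    {"dx": 0, "dy": 0, "dz": 0, "ax": 0, "ay": 0, "az": 0, "claw": 0.02},
    {"dx": 0, "dy": 0, "dz": -0.008, "ax": 0, "ay": 0, "az": 0, "claw": 0.02},
    {"dx": 0, "dy": 0, "dz": -0.015, "ax": 0, "ay": 0, "az": 0, "claw": 0.02},
    {"dx": 0, "dy": 0, "dz": -0.02, "ax": 0, "ay": 0, "az": 0, "claw": 0.02},
    {"dx": 0, "dy": 0, "dz": -0.025, "ax": 0, "ay": 0, "az": 0, "claw": 0.02}
  ]
}}

```text
clock: 5.48
eef_pos: [550.4, 3.9, 161.4]
tool_rot: [0.086, 0.06, 0.994, -0.007]
ft_force: [0.3, 0.1, 0.4]
finger_gap: 27.2
```

Emit:
{"api": "play_rows", "payload": {
  "plan": [
    {"dx": 0, "dy": 0, "dz": -0.025, "ax": 0, "ay": 0, "az": 0, "claw": 0.02},
    {"dx": 0, "dy": 0, "dz": -0.025, "ax": 0, "ay": 0, "az": 0, "claw": 0.02},
    {"dx": 0, "dy": 0, "dz": -0.01, "ax": 0, "ay": 0, "az": 0, "claw": 0.02},
    {"dx": 0, "dy": 0, "dz": 0, "ax": 0, "ay": 0, "az": 0, "claw": 0.02},
    {"dx": 0, "dy": 0, "dz": 0, "ax": 0, "ay": 0, "az": 0, "claw": 0.02}
  ]
}}

```text
clock: 6.1
eef_pos: [540.2, 5.3, 218.4]
tool_rot: [0.086, 0.06, 0.994, -0.007]
ft_force: [1.4, 0.3, -1.2]
finger_gap: 27.4
```

Run:
```python
from plan import *
cv2.imwrite('pics/s5.png',vision.camera('side')[110:270,240:440].repeat(3,0).repeat(3,1))
cv2.imwrite('pics/c5.png',vision.camera('scene')[130:330,210:410].repeat(3,0).repeat(3,1))
p,r=cur();s=env.state();print(p,s['clock'],s['ft_force'],s['finger_gap'])
```

```text
[540.2176895    5.28292671 218.19546612] 6.2 [-0.10315226 -0.19013505 -1.24773659] 27.3871635568822
```

View pics/s5.png

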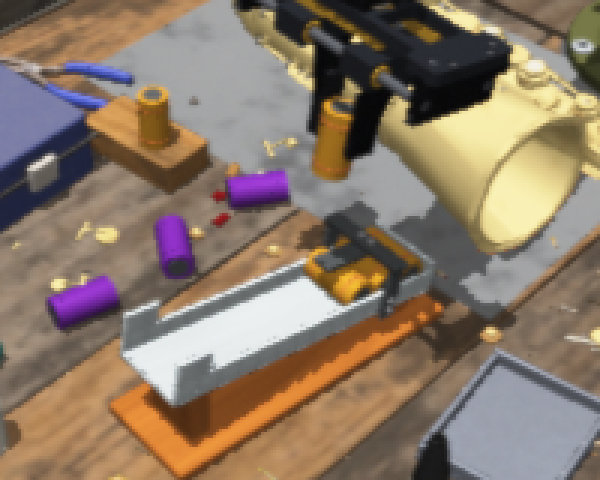

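View pics/c5.png

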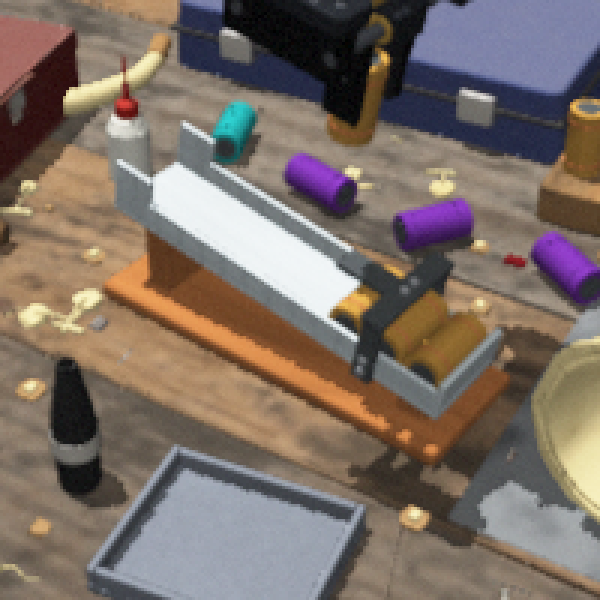

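The three sleeves have rolled to the stop and the jammed one is in the grip. Next I'll check whether the black bottle gets in the way and work out the placing.

Run:
```python
from plan import *
def tri(a,b):
    A=0;B=0
    for px,c in((a,'scene'),(b,'side')):
        o,d=ray(px,c);M=np.eye(3)-np.outer(d,d);A=A+M;B=B+M@o
    return np.linalg.solve(A,B)
print('bottle top',tri(S(37,300),D(505,338)),'base',tri(S(50,428),D(487,462)))
p,r=cur();y=np.array([.122*0-np.sin(.147)*1, np.cos(.147),0]);
down=R.from_matrix(np.c_[np.cross([*y],[0,0,-1]),y,[0,0,-1]])
c=tray_pt(TR,-5,3,0)
pl(p,r,[((c+[0,0,190]),down)],.02,vmax=35,amax=4.5)
pl(c+[0,0,190],down,[((c+[0,0,51]),down)],.02,vmax=30)
```

```text
bottle top [626.00994672 173.01266101  94.20362414] base [627.54783416 175.02056115  -3.54123096]

{"dx":0.0083,"dy":0.0282,"dz":0.0032,"ax":-0.3,"ay":1.6,"az":-2.5,"claw":0.02},
{"dx":0.0069,"dy":0.0285,"dz":0.0036,"ax":-0.2,"ay":1.6,"az":-2.5,"claw":0.02},
{"dx":0.0056,"dy":0.0287,"dz":0.0039,"ax":-0.3,"ay":1.6,"az":-2.6,"claw":0.02},
{"dx":0.0042,"dy":0.0289,"dz":0.0041,"ax":-0.2,"ay":1.7,"az":-2.5,"claw":0.02},
{"dx":0.0028,"dy":0.0291,"dz":0.0043,"ax":-0.3,"ay":1.6,"az":-2.6,"claw":0.02},

{"dx":0.0013,"dy":0.0292,"dz":0.0046,"ax":-0.2,"ay":1.7,"az":-2.5,"claw":0.02},
6 [515.18794778 178.4677083  190.00229098] rot err 0.06618882039992305

{"dx":0,"dy":0,"dz":0.0278,"ax":0,"ay":0,"az":0,"claw":0.02},
{"dx":0,"dy":0,"dz":0.0278,"ax":0,"ay":0,"az":0,"claw":0.02},
{"dx":0,"dy":0,"dz":0.0278,"ax":0,"ay":0,"az":0,"claw":0.02},
{"dx":0,"dy":0,"dz":0.0278,"ax":0,"ay":0,"az":0,"claw":0.02},
{"dx":0,"dy":0,"dz":0.0278,"ax":0,"ay":0,"az":0,"claw":0.02},
5 [515.21451184 178.43528907  51.        ] rot err 1.5902773407317588e-15
```

Emit:
{"api": "play_rows", "payload": {
  "plan": [
    {"dx": 0.008, "dy": 0.028, "dz": 0.0032, "ax": -0.3, "ay": 1.6, "az": -2.5, "claw": 0.02},
    {"dx": 0.007, "dy": 0.0285, "dz": 0.0036, "ax": -0.2, "ay": 1.6, "az": -2.5, "claw": 0.02},
    {"dx": 0.0055, "dy": 0.0285, "dz": 0.004, "ax": -0.3, "ay": 1.6, "az": -2.6, "claw": 0.02},
    {"dx": 0.004, "dy": 0.029, "dz": 0.004, "ax": -0.2, "ay": 1.7, "az": -2.5, "claw": 0.02},
    {"dx": 0.003, "dy": 0.029, "dz": 0.0045, "ax": -0.3, "ay": 1.6, "az": -2.5, "claw": 0.02}
  ]
}}

```text
clock: 6.82
eef_pos: [519.9, 151.7, 195.3]
tool_rot: [0.015, -0.052, 0.999, -0.001]
ft_force: [0.4, 0.3, 0.0]
finger_gap: 27.5
```

Emit:
{"api": "play_rows", "payload": {
  "plan": [
    {"dx": 0.0015, "dy": 0.029, "dz": 0.0045, "ax": -0.2, "ay": 1.7, "az": -2.5, "claw": 0.02},
    {"dx": 0, "dy": 0, "dz": 0.015, "ax": 0, "ay": 0, "az": 0, "claw": 0.02},
    {"dx": 0, "dy": 0, "dz": 0.025, "ax": 0, "ay": 0, "az": 0, "claw": 0.02},
    {"dx": 0, "dy": 0, "dz": 0.025, "ax": 0, "ay": 0, "az": 0, "claw": 0.02},
    {"dx": 0, "dy": 0, "dz": 0.015, "ax": 0, "ay": 0, "az": 0, "claw": 0.02}
  ]
}}

```text
clock: 7.45
eef_pos: [515.3, 177.1, 109.3]
tool_rot: [-0.0, -0.072, 0.997, -0.001]
ft_force: [-0.0, 0.4, -1.4]
finger_gap: 27.1
```

Run:
```python
from plan import *
vision.camera('side')
im=vision.camera('side')[110:290,300:500].repeat(3,0).repeat(3,1)
p,r=cur();s=env.state();print(p,s['clock'],s['ft_force'],s['finger_gap'])
def d(P,nm,o,im,col=(0,0,255)):
    x=(proj(P,nm)-o+.5)*3
    cv2.polylines(im,[x.astype(np.int32)],True,col,1)
im2=vision.camera('scene')[180:360,190:390].repeat(3,0).repeat(3,1)
for nm,o,i in(('side',[300,110],im),('scene',[190,180],im2)):
    for h in(-8,44): d([p+r.apply([14*np.cos(t),14*np.sin(t),h]) for t in np.linspace(0,6.3,30)],nm,o,i)
    d([tray_pt(TR,a,b,18) for a,b in((60,50),(-60,50),(-60,-50),(60,-50))],nm,o,i,(0,255,0))
cv2.imwrite('pics/s6.png',im);cv2.imwrite('pics/c6.png',im2)
y=np.array([-np.sin(.147), np.cos(.147),0]);
down=R.from_matrix(np.c_[np.cross([*y],[0,0,-1]),y,[0,0,-1]])
c=tray_pt(TR,-5,3,0)
pl(p,r,[((c+[0,0,51]),down)],.02,vmax=15)
```

```text
[514.87137809 177.09552345 109.23663098] 7.55 [ 0.1583939  -0.30740676 -0.67573978] 27.279133955100008

{"dx":-0.0002,"dy":0.0003,"dz":0.0146,"ax":-0,"ay":-0,"az":-0,"claw":0.02},
{"dx":-0.0001,"dy":0.0004,"dz":0.0145,"ax":-0,"ay":-0,"az":-0.1,"claw":0.02},
{"dx":-0.0002,"dy":0.0003,"dz":0.0146,"ax":-0.1,"ay":-0,"az":-0,"claw":0.02},
{"dx":-0.0001,"dy":0.0004,"dz":0.0145,"ax":-0,"ay":-0.1,"az":-0.1,"claw":0.02},
4 [515.18484214 178.47759192  51.03406003] rot err 0.03459253895418473
```

View pics/s6.png

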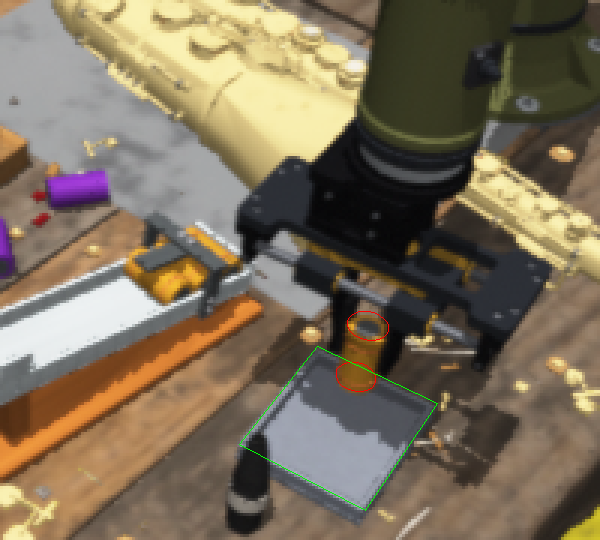

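View pics/c6.png

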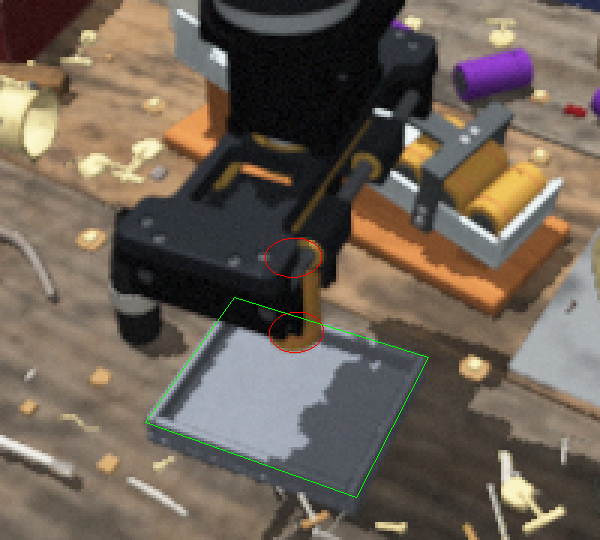

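Run:
```python
from plan import *
im=cv2.imread('pics/c6.png');p,r=cur()
def d(P,col):
    x=(proj(P,'scene')-[190,180]+.5)*3
    cv2.polylines(im,[x.astype(np.int32)],True,col,1)
for z in(-48,-75): d([p+r.apply([a,b,z]) for a,b in((37,95),(-37,95),(-37,-95),(37,-95))],(0,0,255))
cv2.imwrite('pics/c6b.png',im)
```

```text
(no output)
```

View pics/c6b.png

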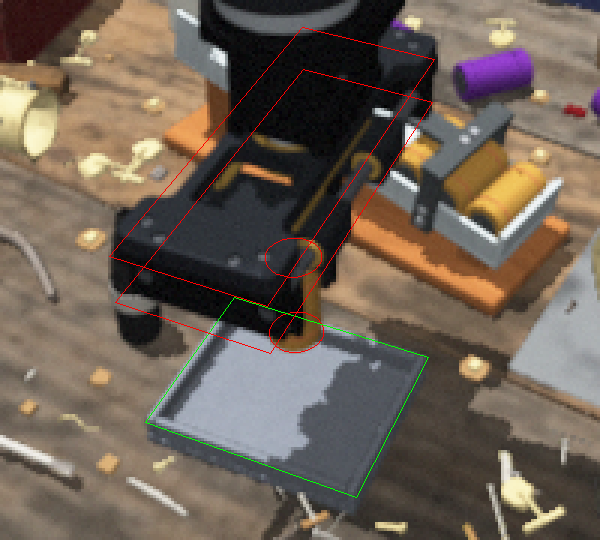

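The body box clears the bottle by about 70 mm. I'll lower to just above the tray floor.

Emit:
{"api": "play_rows", "payload": {
  "plan": [
    {"dx": 0, "dy": 0.0013, "dz": 0.018, "ax": 0, "ay": 0, "az": 0, "claw": 0.02},
    {"dx": 0, "dy": 0, "dz": 0.018, "ax": 0, "ay": 0, "az": 0, "claw": 0.02},
    {"dx": 0, "dy": 0, "dz": 0.013, "ax": 0, "ay": 0, "az": 0, "claw": 0.02},
    {"dx": 0, "dy": 0, "dz": 0.006, "ax": 0, "ay": 0, "az": 0, "claw": 0.02},
    {"dx": 0, "dy": 0, "dz": 0.002, "ax": 0, "ay": 0, "az": 0, "claw": 0.02}
  ]
}}

```text
clock: 8.22
eef_pos: [516.0, 179.2, 53.7]
tool_rot: [0.001, -0.072, 0.997, -0.0]
ft_force: [0.2, -0.4, -0.4]
finger_gap: 27.3
```

Run:
```python
from plan import *
cv2.imwrite('pics/s7.png',vision.camera('side')[190:290,340:470].repeat(5,0).repeat(5,1))
p,r=cur();s=env.state();print(p,s['clock'],s['ft_force'],s['finger_gap'])
cv2.imwrite('pics/c7.png',vision.camera('scene')[230:360,210:350].repeat(4,0).repeat(4,1))
```

```text
[516.06727628 179.19048141  53.87669925] 8.275 [-0.00161259  0.25043794 -1.53000879] 26.893118938940248
```

View pics/s7.png

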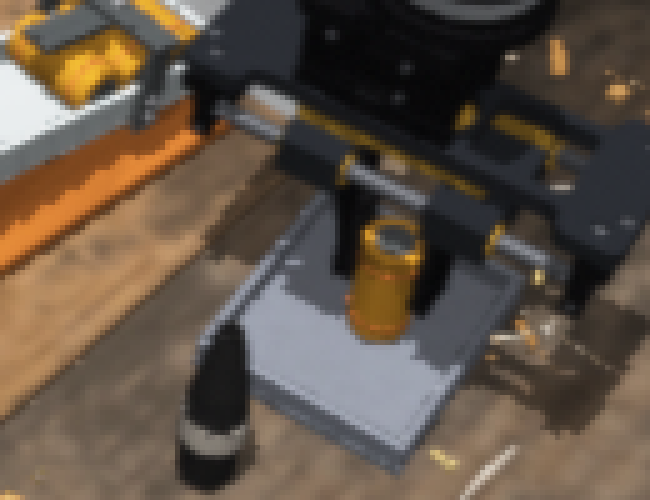

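View pics/c7.png

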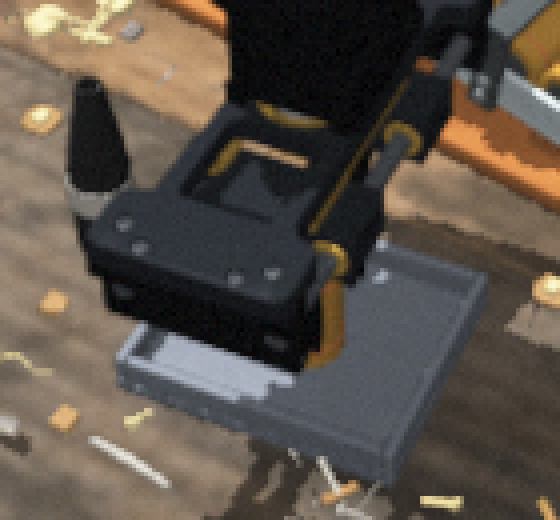

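Emit:
{"api": "play_rows", "payload": {
  "plan": [
    {"dx": 0, "dy": 0, "dz": 0.001, "ax": 0, "ay": 0, "az": 0, "claw": 0.02},
    {"dx": 0, "dy": 0, "dz": 0.001, "ax": 0, "ay": 0, "az": 0, "claw": 0.02},
    {"dx": 0, "dy": 0, "dz": 0.001, "ax": 0, "ay": 0, "az": 0, "claw": 0.02},
    {"dx": 0, "dy": 0, "dz": 0, "ax": 0, "ay": 0, "az": 0, "claw": 0.02},
    {"dx": 0, "dy": 0, "dz": 0, "ax": 0, "ay": 0, "az": 0, "claw": 0.02}
  ]
}}

```text
clock: 8.95
eef_pos: [516.1, 179.3, 51.2]
tool_rot: [0.001, -0.072, 0.997, -0.0]
ft_force: [0.4, -0.2, -1.1]
finger_gap: 27.5
```

Emit:
{"api": "play_rows", "payload": {
  "plan": [
    {"dx": 0, "dy": 0, "dz": 0.001, "ax": 0, "ay": 0, "az": 0, "claw": 0.02},
    {"dx": 0, "dy": 0, "dz": 0, "ax": 0, "ay": 0, "az": 0, "claw": 0.02},
    {"dx": 0, "dy": 0, "dz": 0.0005, "ax": 0, "ay": 0, "az": 0, "claw": 0.02},
    {"dx": 0, "dy": 0, "dz": 0, "ax": 0, "ay": 0, "az": 0, "claw": 0.02},
    {"dx": 0, "dy": 0, "dz": 0, "ax": 0, "ay": 0, "az": 0, "claw": 0.02}
  ]
}}

```text
clock: 9.57
eef_pos: [516.1, 179.3, 49.9]
tool_rot: [0.001, -0.072, 0.997, 0.0]
ft_force: [-0.9, -0.9, 3.0]
finger_gap: 27.3
```

Emit:
{"api": "play_rows", "payload": {
  "plan": [
    {"dx": 0, "dy": 0, "dz": 0.0005, "ax": 0, "ay": 0, "az": 0, "claw": 0.02},
    {"dx": 0, "dy": 0, "dz": 0, "ax": 0, "ay": 0, "az": 0, "claw": 0.02},
    {"dx": 0, "dy": 0, "dz": 0, "ax": 0, "ay": 0, "az": 0, "claw": 0.02},
    {"dx": 0, "dy": 0, "dz": 0, "ax": 0, "ay": 0, "az": 0, "claw": 0.02},
    {"dx": 0, "dy": 0, "dz": 0, "ax": 0, "ay": 0, "az": 0, "claw": 0.02}
  ]
}}

```text
clock: 10.2
eef_pos: [516.2, 179.3, 49.9]
tool_rot: [0.001, -0.072, 0.997, 0.0]
ft_force: [-2.4, -0.7, 6.2]
finger_gap: 27.1
```

The wrist force reads 6 N and the height no longer changes, so the sleeve is on the floor. I'll open slowly and evenly, then rise.

Emit:
{"api": "play_rows", "payload": {
  "plan": [
    {"dx": 0, "dy": 0, "dz": 0, "ax": 0, "ay": 0, "az": 0, "claw": 0.034},
    {"dx": 0, "dy": 0, "dz": 0, "ax": 0, "ay": 0, "az": 0, "claw": 0.045},
    {"dx": 0, "dy": 0, "dz": 0, "ax": 0, "ay": 0, "az": 0, "claw": 0.06},
    {"dx": 0, "dy": 0, "dz": 0, "ax": 0, "ay": 0, "az": 0, "claw": 0.06},
    {"dx": 0, "dy": 0, "dz": 0, "ax": 0, "ay": 0, "az": 0, "claw": 0.06}
  ]
}}

```text
clock: 10.82
eef_pos: [516.0, 179.3, 49.1]
tool_rot: [0.001, -0.072, 0.997, -0.0]
ft_force: [0.4, 0.7, -0.1]
finger_gap: 58.1
```

Emit:
{"api": "play_rows", "payload": {
  "plan": [
    {"dx": 0, "dy": 0, "dz": -0.005, "ax": 0, "ay": 0, "az": 0, "claw": 0.06},
    {"dx": 0, "dy": 0, "dz": -0.02, "ax": 0, "ay": 0, "az": 0, "claw": 0.06},
    {"dx": 0, "dy": 0, "dz": -0.04, "ax": 0, "ay": 0, "az": 0, "claw": 0.06},
    {"dx": 0, "dy": 0, "dz": -0.05, "ax": 0, "ay": 0, "az": 0, "claw": 0.06},
    {"dx": 0, "dy": 0, "dz": -0.04, "ax": 0, "ay": 0, "az": 0, "claw": 0.06}
  ]
}}

```text
clock: 11.45
eef_pos: [516.2, 179.2, 206.7]
tool_rot: [0.002, -0.072, 0.997, 0.0]
ft_force: [1.3, 0.6, 0.1]
finger_gap: 59.7
```

Run:
```python
from plan import *
vision.camera('side')
im=vision.camera('side');im2=vision.camera('scene')
s=env.state();print(s['eef_pos'],s['clock'],s['finger_gap'],s['ft_force'])
for nm,i,o in(('side',im,(300,150)),('scene',im2,(200,180))):
    i=i[o[1]:o[1]+150,o[0]:o[0]+200].repeat(4,0).repeat(4,1)
    x=lambda P:((proj(P,nm)-o+.5)*4).astype(np.int32)
    for h in(5,57): cv2.polylines(i,[x([[516.2+14*np.cos(t),179.3+14*np.sin(t),h] for t in np.linspace(0,6.3,30)])],True,(0,0,255),1)
    # rear sleeve expected
    e=[]
    for y in(-26,26):
        b=tray_pt(Q,-71,y,57); e.append([b+14*np.array([np.cos(t)*np.cos(Q[2]),np.cos(t)*np.sin(Q[2]),np.sin(t)]) for t in np.linspace(0,6.3,30)])
    for a in e: cv2.polylines(i,[x(a)],True,(0,255,0),1)
    cv2.imwrite(f'pics/{nm}8.png',i)
```

```text
[517.30586008 179.73192078 207.0858991 ] 11.6 59.96314776003405 [-0.5253062  -0.32210074 -0.36326982]
```

View pics/side8.png

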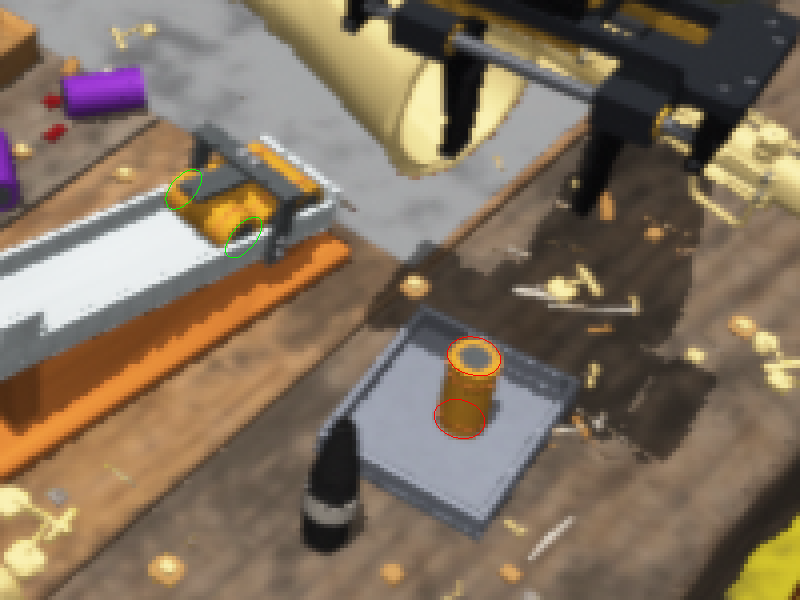

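View pics/scene8.png

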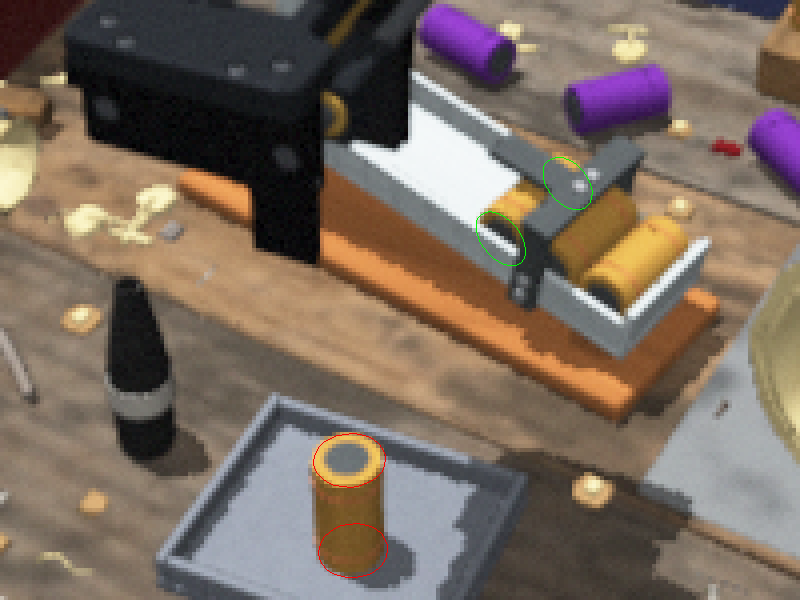

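The sleeve stands upright inside the tray, with its rim on the projected circles, and the rear sleeve sits at the expected third place. Handing in.

```bash
python3 -c "
from station import order,env
print(env.state()['clock']);print(order.hand_in())"
```

```text
11.6
the job is handed in; nothing more can be done
None
```

I lifted the jammed sleeve straight out along its axis, and the three sleeves behind it rolled down to the end stop. The removed sleeve now stands upright in the tray. I handed the job in at 11.6 s on the robot's clock; the limit was 32 s.

**Last checks:**
- **Removed sleeve:** it stands upright near the tray centre. In both fixed views its rims lie on the projected outline of an upright sleeve at x = 516, y = 179 mm.
- **Rear sleeve:** it appears within about 2 px of its expected third place in both views. The gate hides part of it, so this is an estimate from the pictures.
- **Gripper:** it is open, empty and about 150 mm above the placing height. The highest wrist force I read was about 6 N, when the sleeve touched the tray floor.

**What failed or disagreed:**
- One move call was refused for missing keys, and nothing moved.
- My first chute fit was about 14 mm off along the chute, because I had assumed where its upper end was. I corrected it from the sleeve and end-stop positions before grasping, and the wrist camera picture agreed.

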